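# Run the last glass nuggets out of the bench hopper and ease its lid shut

## Robot

A 7-joint arm with a two-finger parallel gripper is mounted at the origin on the work surface. World frame = base frame: x ahead of the robot, y to its left, z up, the work surface at z = 0. Lengths are in m, angles in rad, forces in N, time in s.
With the tool pointing down it reaches from about 0.425 to 0.875 m from the base axis. Payload 9.9 kg.
Tool frame: the origin (TCP) lies on the centre line of the jaws, within the pads' length; the fingertips stand 19 mm ahead of it and the grasp point (between the pads) is the TCP; z points along the fingers, y is the line along which they close (so a half turn about z gives the same grasp; the last joint's range is limited). The gripper opens to 85 mm and grips with 20 to 120 N. Pads are 22 mm wide; open, the fingers measure 114 mm over their backs; the gripper's body (76 mm by 85 mm) begins 54 mm behind the grasp point. The pads swing forward as they close: fully open they stand 13 mm farther back than shut.
Start: joints at [-1.395, 0.576, 0.025, 1.437, -0.015, 1.129, -0.057], TCP at [0.173, 0.652, 0.25] pointing down, gripper open.
Joint ranges: [-2.76, 2.76], [-0.34, 2.15], [-1.52, 1.57], [0.19, 2.46], [-1.09, 4.23], [0.17, 1.99], [-2.82, 2.82]. Speed limits (rad/s): [2.22, 2.22, 3.01, 3.01, 3.14, 3.14, 3.14].

## Interface

Orientations are given as a unit quaternion [w, x, y, z].
In Python, from station import env gives the robot as it stands.
- The arm moves only by the tool servo_tool, never from a script. Its argument "rows" is a list of rows, each an object with "offset": the shift along the tool's x, y, z in cm, a list of three; "yaw": the turn about the tool's z in rad. A call has 1 to 12 rows; each row is the pose to reach, as a shift and turn from the pose commanded when the call began, along the tool's axes at that moment; what a row does not reach only later rows make up. A row lasts 1/10 s, in which the tool goes at most 50 mm and 8.59 degrees, less where a joint would pass 70% of its speed; a pose out of reach is approached as far as the arm can. A call with a gripper value outside its range is refused whole. "grip" is the finger opening in cm, from 0 to 8.54, set as the call begins (left out, the last holds). The fingers move at their own pace and stop on an object; "grip_force" is the grip in N (left out, the last holds). Time passes only in rows, so rows that repeat a pose let the fingers close. It gives the time, the measured TCP pose, the force, the opening and the grip force at its end, in the units of the state.
- env.observe(): the state, without advancing time (a new reading comes with each control period).
- env.grab_frame(name): name is "scene" or "top"; returns (picture, depth): 480x640x3 uint8, red, green, blue; 480x640 float32, m along the optical axis (not along the pixel's ray), 0 where there is no reading.
- env.camera_params(name): a dict with "fx", "fy", "cx", "cy" (pixels), "k1" (the pictures are not rectified: a ray, as slopes to the right and down, at radius r is drawn at 1 + k1 r^2 times it, then the intrinsics apply), "pose" (4x4, takes a point from camera to world coordinates). Camera axes: x right, y down, z forward; pixel columns grow to the right and rows downward; lengths in m; the calibration is good to about 2 mm. A picture is of the moment at which its call begins. camera_params takes no time and is no camera call.
- env.hand_in(): hands the job in; it is judged then, once.
The state is a dict: "clock": time; "joint_pos": joint angles; "qd": joint speeds; "joint_efforts": joint torques, N m; "tcp_pos": TCP position; "ee_rot": TCP orientation; "force": force on the tool from outside, world axes, zero at the start; "moment": the same for the moment, N m; "grip_width": opening from 0.0 (shut) to 1.0 (fully open); "grasp_force": force on a finger pad.
Only numpy, scipy, OpenCV 4.12 (cv2) and the standard library are available. Lean on these libraries where they do the work, as an engineer would, in place of code of your own. Each camera call takes 0.05 s, during which the arm holds its last target. There are 200 camera calls.

## Task

Run the last five glass nuggets out of the bench hopper: slide the white tray along the bench until it is home against the hopper's foot, under the spout, then press the red lever pad right down with the fingertips so that the linked orange lid lifts fully, and keep it down until all five nuggets have dropped into the tray. Then, with the fingertips still on the pad, let it rise slowly, taking a couple of seconds, so that the lid is eased shut and does not slam, and take the hand away. Only push and press: lift nothing, touch neither the lid nor the nuggets, and leave the other things on the bench where they are.

Things in the scene. Friction and masses are not known exactly. Their poses are not given: they have to be found in the camera images.
- hopper: Bench hopper, fixed: clear box 162 x 100 mm, 285 mm high, open on top, on a galvanised stand. Origin at bench level, middle of the front edge of its foot; +x to its rear (reaches x = 150 mm), +y to its lever side, z up; spout, lid and tray are on the -x side. The foot's front is a bar at x = 0, 130 mm wide, 24 mm high: the tray's stop. Front wall at x = -22 mm.
- lip (a point): Middle of the lip of the spout, where the nuggets drop off the chute (92 mm wide): hopper x = -55 mm, 78 mm up. The lid is hinged at hopper x = -28 mm, 150 mm up; fully up it sticks out forward to x = -107 mm, about 135 mm up.
- lid (a joint): Angle of the orange lid over the spout, 98 x 78 mm, hinged above it: 0 shut, about 1.0 rad fully up. A push link ties it to the lever, 3.5 rad of lid per rad of lever, so it follows the pad both ways; let go, the spring slams it at over 20 rad/s. Eased means below 1.5 rad/s throughout (pad below 80 mm/s). The nuggets run out from about 0.4 rad.
- lever (a joint): Lever angle: 0 at rest (up), 0.28 rad pressed right down on its stop. The pivot lies along hopper y at hopper x = 85 mm, 195 mm up; the arm reaches forward over 200 mm to the pad. A spring returns it: about 3 N on the pad starts it, about 5.5 N holds it right down.
- pad_top (a point): Middle of the upper face of the red lever pad (40 mm along hopper x, 42 mm along hopper y, 8 mm thick); moves with the lever. At rest at hopper (-113, 85) mm, 227 mm up, level; right down at about (-114, 85) mm, 172 mm up, tilted 0.28 rad down to the front.
- tray: White plastic tray, loose, about 0.4 kg: 200 mm along its x, 170 mm along its y, 45 mm high, walls 4 mm. Origin under its middle, on the bench. Its +x side faces the hopper within 0.25 rad; it starts 80 to 130 mm short of home and up to 25 mm to one side. Home, its origin is at hopper x = -100 mm, y about 0.
- nugget0_center (a point): Centre of a round amber glass nugget, 24 mm across, 18 g; at first on the chute behind the lid, to be dropped into the tray.
- nugget1_center (a point): Centre of a round green glass nugget, 24 mm across, 18 g; at first on the chute behind the lid, to be dropped into the tray.
- nugget2_center (a point): Centre of a round blue glass nugget, 24 mm across, 18 g; at first on the chute behind the lid, to be dropped into the tray.
- nugget3_center (a point): Centre of a round red glass nugget, 24 mm across, 18 g; at first on the chute behind the lid, to be dropped into the tray.
- nugget4_center (a point): Centre of a round violet glass nugget, 24 mm across, 18 g; at first on the chute behind the lid, to be dropped into the tray.
- flux_bottle: Pale yellow bottle with a red cap, 58 mm across, 150 mm high, standing; origin under its middle. Leave alone.
- came_tub: Clear tub of lead came offcuts with a brush on top, 200 x 150 mm, 80 mm high (brush handle to about 110 mm); origin under its middle. Leave alone.
- bench_brush: Wooden bench brush, 250 mm long along its x, 26 mm wide, 58 mm high; origin under its middle. Leave alone.
- tape_measure: Black and yellow tape measure, 72 x 34 mm, 64 mm high; origin under its middle. Leave alone.
- lead_hammer: Small hammer lying on the bench, 250 mm long along its x, head 80 mm across at +x, 26 mm high; origin under its middle. Leave alone.
- nail_boxes: Two small clear nail boxes side by side with raised red-marked lids, 62 x 106 mm, 85 mm high; origin under their middle. Leave alone.

How it is judged:
On the way, in this order (a step that is already met when the one before it is completed fails the run):
1. the tray is slid home under the spout, flat on the bench, while the lid is still shut (x of tray in the frame of hopper above -0.12 m and y of tray in the frame of hopper between -0.035 and 0.035 m and value of joint lid below 0.1 rad and height (world z) of tray below 0.006 m and linear speed of tray below 0.02 m/s), for 0.2 s.
2. the lever is held down by the fingers, the lid is fully up (0.85 rad or more) and all five nuggets lie in the tray (value of joint lid above 0.85 rad and contact force between the fingers and lever above 0.5 N and x of nugget0_center in the frame of tray between -0.096 and 0.096 m and y of nugget0_center in the frame of tray between -0.081 and 0.081 m and z of nugget0_center in the frame of tray between 0 and 0.045 m and x of nugget1_center in the frame of tray between -0.096 and 0.096 m and y of nugget1_center in the frame of tray between -0.081 and 0.081 m and z of nugget1_center in the frame of tray between 0 and 0.045 m and x of nugget2_center in the frame of tray between -0.096 and 0.096 m and y of nugget2_center in the frame of tray between -0.081 and 0.081 m and z of nugget2_center in the frame of tray between 0 and 0.045 m and x of nugget3_center in the frame of tray between -0.096 and 0.096 m and y of nugget3_center in the frame of tray between -0.081 and 0.081 m and z of nugget3_center in the frame of tray between 0 and 0.045 m and x of nugget4_center in the frame of tray between -0.096 and 0.096 m and y of nugget4_center in the frame of tray between -0.081 and 0.081 m and z of nugget4_center in the frame of tray between 0 and 0.045 m), for 0.2 s.
At the end, for the whole second after the job is handed in: The lid is shut (under 0.05 rad) and the lever back up (under 0.03 rad), all five nuggets lie in the tray, and the tray stands flat and still under the spout: no more than 20 mm short of the hopper's foot and within 35 mm of the hopper's middle line (value of joint lid below 0.05 rad and value of joint lever below 0.03 rad and x of nugget0_center in the frame of tray between -0.096 and 0.096 m and y of nugget0_center in the frame of tray between -0.081 and 0.081 m and z of nugget0_center in the frame of tray between 0 and 0.045 m and x of nugget1_center in the frame of tray between -0.096 and 0.096 m and y of nugget1_center in the frame of tray between -0.081 and 0.081 m and z of nugget1_center in the frame of tray between 0 and 0.045 m and x of nugget2_center in the frame of tray between -0.096 and 0.096 m and y of nugget2_center in the frame of tray between -0.081 and 0.081 m and z of nugget2_center in the frame of tray between 0 and 0.045 m and x of nugget3_center in the frame of tray between -0.096 and 0.096 m and y of nugget3_center in the frame of tray between -0.081 and 0.081 m and z of nugget3_center in the frame of tray between 0 and 0.045 m and x of nugget4_center in the frame of tray between -0.096 and 0.096 m and y of nugget4_center in the frame of tray between -0.081 and 0.081 m and z of nugget4_center in the frame of tray between 0 and 0.045 m and x of tray in the frame of hopper above -0.12 m and y of tray in the frame of hopper between -0.035 and 0.035 m and height (world z) of tray below 0.006 m and angle between tray's own z axis and vertical below 0.06 rad and linear speed of tray below 0.02 m/s); the robot touches nothing.
It fails at once if the lid drops shut instead of being eased down (closing faster than 1.5 rad/s) (velocity of joint lid below -1.5 rad/s).
It fails at once if the robot touches the lid (contact force between any of the fingers, the arm and lid_c0 above 0.5 N).
It fails at once if the robot touches a nugget (contact force between any of the fingers, the arm and nugget0 above 0.2 N or contact force between any of the fingers, the arm and nugget1 above 0.2 N or contact force between any of the fingers, the arm and nugget2 above 0.2 N or contact force between any of the fingers, the arm and nugget3 above 0.2 N or contact force between any of the fingers, the arm and nugget4 above 0.2 N).
It fails at once if the tray is lifted or tipped (height (world z) of tray above 0.012 m or angle between tray's own z axis and vertical above 0.15 rad).
It fails at once if a bystander is moved by more than 20 mm (distance of any of flux_bottle, came_tub, bench_brush, tape_measure, lead_hammer, nail_boxes from where it was at the start of the episode above 0.02 m).
It also fails if it takes over 64 s, if anything falls off the work surface, if the arm or the gripper's body presses on something with over 40 N, if the wrist force passes 120 N, or if a joint passes its speed limit or range.

## Working session

There is one attempt and no reset: what is moved stays moved. The work goes in short steps, Python scripts to look and compute and a tool call to move; the robot and the scene stay as the last step left them, time stands still between calls to the robot, and variables do not carry over. Pictures are saved under pics/ and viewed, at most 10 in all, crops included, and the job is handed in when it is done.

Besides the shell and the picture viewer there is one more tool, called as name([rows], argument=value, ...), one row to a line, values as JSON. servo_tool: Moves the arm, as the interface text tells. Its arguments: {"type":"object","properties":{"rows":{"type":"array","items":{"type":"object","properties":{"offset":{"type":"array","items":{"type":"number"}},"yaw":{"type":"number"}}}},"grip":{"type":"number"},"grip_force":{"type":"number"}},"required":["rows"]}

```bash
mkdir -p pics; cat > h.py <<'E'
import numpy as np, cv2
from station import env
def grab(n,f):
    p,d=env.grab_frame(n); cv2.imwrite('pics/'+f+'.png',p[:,:,::-1]); np.savez('pics/'+f,p=p,d=d); return p,d
def slopes(n,uv):
    c=env.camera_params(n); uv=np.atleast_2d(np.array(uv,float))
    K=np.array([[c['fx'],0,c['cx']],[0,c['fy'],c['cy']],[0,0,1]])
    return cv2.undistortPoints(uv[:,None],K,np.array([c['k1'],0,0,0.]))[:,0] 
def plane(n,uv,z):
    s=slopes(n,uv); T=np.array(env.camera_params(n)['pose']); r=np.c_[s,np.ones(len(s))]@T[:3,:3].T
    return T[:3,3]+r*((z-T[2,3])/r[:,2])[:,None]
def dep(n,uv,d):
    uv=np.atleast_2d(uv); s=slopes(n,uv); T=np.array(env.camera_params(n)['pose'])
    z=d[uv[:,1].astype(int),uv[:,0].astype(int)]
    return (np.c_[s,np.ones(len(s))]*z[:,None])@T[:3,:3].T+T[:3,3]
E
python3 - <<'E'
from h import *
for n in('scene','top'):
    grab(n,n+'0'); print(env.camera_params(n))
print(env.observe())
E
```

```text
{'fx': 511.5897388217866, 'fy': 511.5897388217866, 'cx': 322.84572250203934, 'cy': 235.5393711877298, 'k1': -0.1436392862650453, 'pose': array([[ 0.01054553,  0.6396496 , -0.76859429,  1.43491889],
       [ 0.99993901, -0.00422351,  0.01020475, -0.04000563],
       [ 0.0032813 , -0.76865503, -0.63965513,  0.92178156],
       [ 0.        ,  0.        ,  0.        ,  1.        ]])}
{'fx': 573.6321120769295, 'fy': 573.6321120769295, 'cx': 316.24808560530835, 'cy': 231.8202230298201, 'k1': 0.044405963328850426, 'pose': array([[ 0.02183419, -0.99288512,  0.11705732,  0.37267479],
       [-0.99973375, -0.0208094 ,  0.00996979, -0.03813246],
       [-0.00746297, -0.11724383, -0.99307512,  1.39911834],
       [ 0.        ,  0.        ,  0.        ,  1.        ]])}
{'clock': 0.1, 'joint_pos': array([-1.39479151,  0.57643769,  0.02481747,  1.43780526, -0.01501147,
        1.12899666, -0.05654089]), 'qd': array([-3.64576585e-04, -1.55478603e-03,  8.19217547e-04, -1.00860256e-03,
       -1.05672767e-03,  4.53114879e-04,  7.02523592e-05]), 'joint_efforts': array([ 6.16091536e-03, -7.67311049e+01,  2.25796692e+00, -2.86604261e+01,
        1.58608030e-02,  8.68428993e-03,  2.11778848e-05]), 'tcp_pos': array([0.17327853, 0.65199949, 0.24954176]), 'ee_rot': array([-7.10904103e-05,  1.29531380e-01,  9.91575053e-01, -7.28144748e-04]), 'force': array([-0.29074989, -0.68326801, -0.16806376]), 'moment': array([-0.04398608,  0.01613878,  0.0035217 ]), 'grasp_force': 0.0, 'grip_width': 0.9977185311069818}
```

View pics/scene0.png

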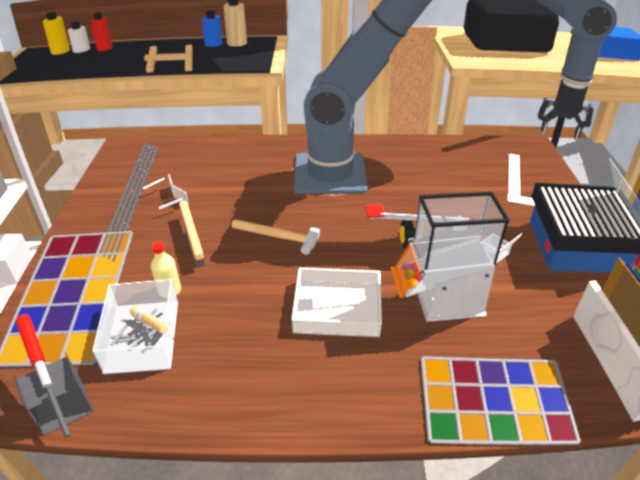

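View pics/top0.png

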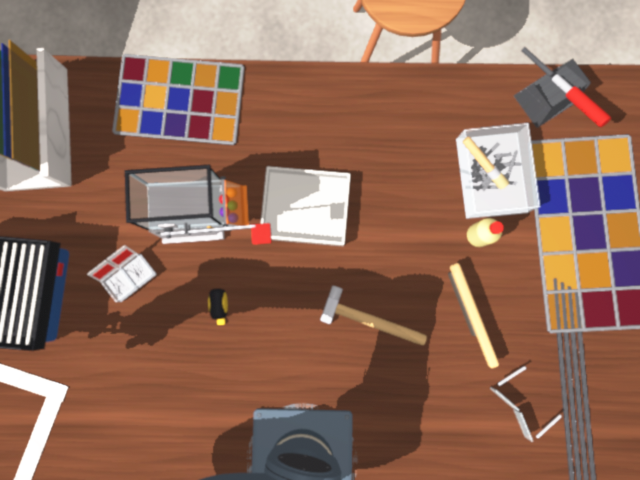

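The top view shows the white tray (corners about (265,168), (350,172), (345,244), (260,238)), the hopper to its left with its foot at column ~225, and the red pad at (261,233). The hammer (330,300) and tape (218,305) lie on the robot's side. Next I measure the pad and tray.

```bash
python3 - <<'E'
from h import *
f=np.load('pics/top0.npz');p,d=f['p'],f['d']
hsv=cv2.cvtColor(p,cv2.COLOR_RGB2HSV)
def box(m,roi,name):
    mm=np.zeros_like(m);a,b,c,e=roi;mm[b:e,a:c]=m[b:e,a:c]
    mm=cv2.morphologyEx(mm,cv2.MORPH_OPEN,np.ones((3,3)))
    C=max(cv2.findContours(mm,cv2.RETR_EXTERNAL,cv2.CHAIN_APPROX_NONE)[0],key=cv2.contourArea)
    r=cv2.minAreaRect(C);print(name,r,cv2.contourArea(C));return cv2.boxPoints(r),mm,C
red=cv2.inRange(hsv,(0,190,120),(6,255,255))|cv2.inRange(hsv,(174,190,120),(180,255,255))
b,mm,_=box(red,(245,215,280,250),'pad')
P=plane('top',b,.227);print(P.round(4),P.mean(0).round(4));
ys,xs=np.nonzero(mm);print('depth z',np.median(dep('top',np.c_[xs,ys],d),0))
wh=cv2.inRange(hsv,(0,0,90),(180,70,255))
b,mm,C=box(wh,(245,155,365,255),'tray')
# top rim points via depth
v,u=np.mgrid[155:255,240:365];uv=np.c_[u.ravel(),v.ravel()]
X=dep('top',uv,d)
k=(abs(X[:,2]-.045)<.006)&(hsv[uv[:,1],uv[:,0],1]<90)
q=X[k,:2].astype(np.float32);r=cv2.minAreaRect(q);print('rim',k.sum(),r,cv2.boxPoints(r))
b=cv2.boxPoints(cv2.minAreaRect(C));print(plane('top',b,.045).round(4))
# hopper: points of upper rim z~.285
v,u=np.mgrid[150:250,110:260];uv=np.c_[u.ravel(),v.ravel()];X=dep('top',uv,d)
k=abs(X[:,2]-.285)<.006;r=cv2.minAreaRect(X[k,:2].astype(np.float32));print('hop',k.sum(),r,cv2.boxPoints(r))
b,mm,_=box(cv2.inRange(hsv,(6,170,120),(20,255,255)),(210,170,255,232),'lid')
# obstacles
for n,uv,z in [('hammerhead',[(335,290),(325,322)],.026),('hammer tail',[(425,341)],.02),('bottle',[(496,226)],.15),('tape',[(218,292),(218,322)],.05)]: print(n,plane('top',uv,z).round(3))
g=cv2.resize(p[150:260,110:370],None,fx=3,fy=3,interpolation=cv2.INTER_CUBIC);cv2.imwrite('pics/crop.png',g[:,:,::-1])
E
```

```text
pad ((260.807373046875, 233.88116455078125), (18.378755569458008, 17.201791763305664), 84.80557250976562) 258.5
[[0.5211 0.1075 0.227 ]
 [0.5251 0.0723 0.227 ]
 [0.4873 0.0677 0.227 ]
 [0.4833 0.1028 0.227 ]] [0.5042 0.0876 0.227 ]
depth z [0.50229685 0.08723259 0.22751086]
tray ((304.5896911621094, 205.4241485595703), (86.78252410888672, 74.15961456298828), 4.763641834259033) 6039.0
rim 651 ((0.5975331664085388, 0.0037505999207496643), (0.20201221108436584, 0.17269212007522583), 86.13681030273438) [[ 0.50457805 -0.0912085 ]
 [ 0.6768778  -0.1028435 ]
 [ 0.6904883   0.0987097 ]
 [ 0.51818854  0.1103447 ]]
[[ 0.5128  0.1127  0.045 ]
 [ 0.6921  0.1039  0.045 ]
 [ 0.6786 -0.1047  0.045 ]
 [ 0.4999 -0.0928  0.045 ]]
hop 1140 ((0.5755810141563416, 0.26617345213890076), (0.10666276514530182, 0.1719759851694107), 4.988387584686279) [[0.51497465 0.3471984 ]
 [0.5299286  0.17587379]
 [0.6361874  0.1851485 ]
 [0.6212334  0.35647312]]
lid ((236.87242126464844, 204.83103942871094), (39.226314544677734, 21.374814987182617), 86.633544921875) 533.0
hammerhead [[ 0.396 -0.072  0.026]
 [ 0.32  -0.05   0.026]]
hammer tail [[ 0.282 -0.286  0.02 ]]
bottle [[ 0.541 -0.417  0.15 ]]
tape [[0.385 0.202 0.05 ]
 [0.316 0.199 0.05 ]]
```

View pics/crop.png

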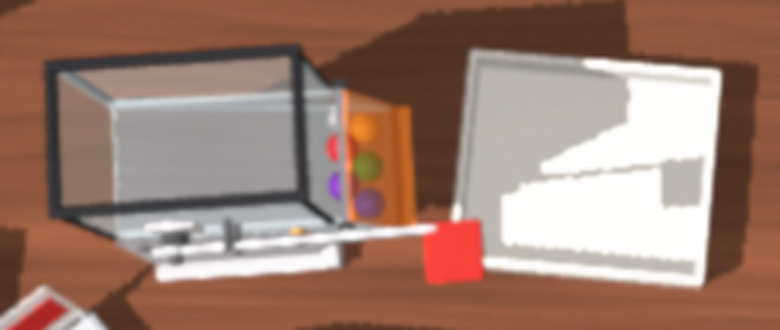

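servo_tool([
  {"offset": [0,0,-5],"yaw": 0},
  {"offset": [0,0,-10],"yaw": 0},
  {"offset": [0,0,-13],"yaw": 0},
  {"offset": [-3,-3,-13],"yaw": 0.1},
  {"offset": [-6.4,-6.8,-13],"yaw": 0.2},
  {"offset": [-9.6,-10.2,-13],"yaw": 0.3},
  {"offset": [-12.8,-13.6,-13],"yaw": 0.4},
  {"offset": [-16,-17,-13],"yaw": 0.5},
  {"offset": [-19.2,-20.4,-13],"yaw": 0.6},
  {"offset": [-22.4,-23.8,-13],"yaw": 0.7},
  {"offset": [-25.6,-27.2,-13],"yaw": 0.8},
  {"offset": [-28.8,-30.6,-13],"yaw": 0.9},
])

```text
clock: 1.3
tcp_pos: [0.3735, 0.2807, 0.3802]
ee_rot: [-0.0, 0.55, 0.835, -0.0]
force: [0.5, 0.4, -0.5]
grip_width: 1.002
grasp_force: 0.0
```

```bash
cat >> h.py <<'E'
from scipy.spatial.transform import Rotation as Ro
HO=np.array([0.5807,0.2074]);hx=np.array([-.087,.996]);hy=np.array([-.996,-.087])
def hop(p): q=np.array(p)[:2]-HO; return np.r_[q@hx,q@hy,p[2]]
def wor(h): return np.r_[HO+h[0]*hx+h[1]*hy,h[2]]
def goto(h):
    s=env.observe();w,x,y,z=s['ee_rot'];R=Ro.from_quat([x,y,z,w]).as_matrix()
    hd=np.arctan2(R[1,0],R[0,0]);want=np.arctan2(hx[1],hx[0])
    print('t',s['clock'],'tcp',s['tcp_pos'],'hop',hop(s['tcp_pos']),'F',s['force'],'offset cm',(R.T@(wor(h)-s['tcp_pos'])*100).round(2),'yaw',-(want-hd))
E
python3 -c "
from h import *
goto([-.37,0,.38])"
```

```text
t 1.3 tcp [0.3735231  0.28071586 0.38022818] hop [0.09104699 0.19996971 0.38022818] F [ 0.50228988  0.40154152 -0.53082558] offset cm [-5.005e+01  4.490e+00  2.000e-02] yaw 0.3199134797214991
```

servo_tool([
  {"offset": [-4.5,0.4,0],"yaw": 0.1},
  {"offset": [-9,0.8,0],"yaw": 0.2},
  {"offset": [-13.5,1.2,0],"yaw": 0.3},
  {"offset": [-18,1.6,0],"yaw": 0.32},
  {"offset": [-22.5,2,0],"yaw": 0.32},
  {"offset": [-27,2.4,0],"yaw": 0.32},
  {"offset": [-31.5,2.8,0],"yaw": 0.32},
  {"offset": [-36,3.2,0],"yaw": 0.32},
  {"offset": [-40.5,3.6,0],"yaw": 0.32},
  {"offset": [-45,4,0],"yaw": 0.32},
  {"offset": [-50,4.5,0],"yaw": 0.32},
  {"offset": [-50,4.5,0],"yaw": 0.32},
])

```text
clock: 2.5
tcp_pos: [0.6144, -0.1649, 0.3788]
ee_rot: [0.001, 0.677, 0.736, -0.002]
force: [-0.8, -0.1, -0.1]
grip_width: 1.001
grasp_force: 0.0
```

```bash
python3 -c "
from h import *
goto([-.37,0,.032])"
```

```text
t 2.5 tcp [ 0.6144216  -0.16487754  0.37877445] hop [-0.37372221 -0.00119857  0.37877445] F [-0.83221856 -0.10769288 -0.06253937] offset cm [ 5.200e-01 -3.000e-02  3.468e+01] yaw -0.003985517338905398
```

Descend behind the tray (tool x is now hopper +x).

servo_tool([
  {"offset": [0,0,4.5],"yaw": 0},
  {"offset": [0,0,9],"yaw": 0},
  {"offset": [0,0,13.5],"yaw": 0},
  {"offset": [0,0,18],"yaw": 0},
  {"offset": [0,0,22],"yaw": 0},
  {"offset": [0,0,26],"yaw": 0},
  {"offset": [0,0,29],"yaw": 0},
  {"offset": [0,0,32],"yaw": 0},
  {"offset": [0,0,34],"yaw": 0},
  {"offset": [0,0,34.8],"yaw": 0},
  {"offset": [0,0,34.8],"yaw": 0},
])

```text
clock: 3.6
tcp_pos: [0.6135, -0.1574, 0.0313]
ee_rot: [-0.001, 0.674, 0.739, -0.001]
force: [0.2, -0.6, 0.5]
grip_width: 0.998
grasp_force: 0.0
```

```bash
python3 -c "
from h import *
goto([-.211,0,.032])"
```

```text
t 3.6 tcp [ 0.6134862  -0.15738059  0.03132772] hop [-0.36617386 -0.00091914  0.03132772] F [ 0.21476673 -0.59110903  0.4550467 ] offset cm [15.53 -0.03 -0.06] yaw 0.004011141063050339
```

servo_tool([
  {"offset": [1.5,0,0],"yaw": 0},
  {"offset": [2.5,0,0],"yaw": 0},
  {"offset": [3.2,0,0],"yaw": 0},
  {"offset": [4,0,0],"yaw": 0},
  {"offset": [4.8,0,0],"yaw": 0},
  {"offset": [5.6,0,0],"yaw": 0},
  {"offset": [6.4,0,0],"yaw": 0},
  {"offset": [7.2,0,0],"yaw": 0},
  {"offset": [8,0,0],"yaw": 0},
  {"offset": [8.8,0,0],"yaw": 0},
  {"offset": [9.6,0,0],"yaw": 0},
  {"offset": [10.4,0,0],"yaw": 0},
])

```text
clock: 4.8
tcp_pos: [0.6044, -0.0536, 0.0322]
ee_rot: [-0.0, 0.674, 0.739, -0.0]
force: [0.8, -3.5, 3.4]
grip_width: 0.999
grasp_force: 2.2
```

```bash
python3 -c "
from h import *
goto([-.211,0,.032]); grab('scene','scene1')"
```

```text
t 4.8 tcp [ 0.60438024 -0.0535695   0.03223709] hop [-0.26198581 -0.00088118  0.03223709] F [ 0.76915511 -3.54488463  3.44499617] offset cm [ 5.11 -0.07  0.02] yaw 0.004164886817024982
```

View pics/scene1.png

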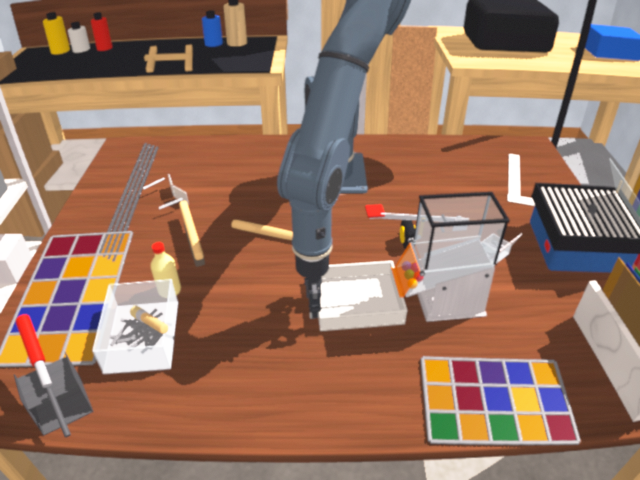

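The tray is being pushed squarely, its front rim at column ~403 and the foot near 420. I'll go the last 5 cm slowly.

servo_tool([
  {"offset": [0.6,0,0],"yaw": 0},
  {"offset": [1.2,0,0],"yaw": 0},
  {"offset": [1.8,0,0],"yaw": 0},
  {"offset": [2.4,0,0],"yaw": 0},
  {"offset": [3,0,0],"yaw": 0},
  {"offset": [3.4,0,0],"yaw": 0},
  {"offset": [3.8,0,0],"yaw": 0},
  {"offset": [4.1,0,0],"yaw": 0},
  {"offset": [4.4,0,0],"yaw": 0},
  {"offset": [4.6,0,0],"yaw": 0},
  {"offset": [4.6,0,0],"yaw": 0},
])

```text
clock: 5.95
tcp_pos: [0.6005, -0.0079, 0.0323]
ee_rot: [-0.0, 0.674, 0.739, 0.0]
force: [-0.5, 0.4, -1.2]
grip_width: 0.995
grasp_force: 0.0
```

servo_tool([
  {"offset": [0.2,0,0],"yaw": 0},
  {"offset": [0.4,0,0],"yaw": 0},
  {"offset": [0.6,0,0],"yaw": 0},
  {"offset": [0.7,0,0],"yaw": 0},
])

```text
clock: 6.35
tcp_pos: [0.6, -0.0014, 0.0324]
ee_rot: [0.0, 0.674, 0.739, 0.0]
force: [-0.0, -1.9, -0.4]
grip_width: 0.996
grasp_force: 1.1
```

```bash
python3 -c "
from h import *
goto([-.211,0,.032])
p,d=grab('top','top1')
v,u=np.mgrid[155:260,200:365];uv=np.c_[u.ravel(),v.ravel()];X=dep('top',uv,d)
hsv=cv2.cvtColor(p,cv2.COLOR_RGB2HSV)
k=(abs(X[:,2]-.045)<.005)&(hsv[uv[:,1],uv[:,0],1]<90)
for b in cv2.boxPoints(cv2.minAreaRect(X[k,:2].astype(np.float32))): print(hop([*b,.045]))"
```

```text
t 6.35 tcp [ 0.59995375 -0.00135896  0.03237105] hop [-0.209599   -0.00101471  0.03237105] F [-0.00924445 -1.88716164 -0.36705521] offset cm [-0.13 -0.1   0.04] yaw 0.0038523355422839245
[-0.17077636  0.12413567  0.045     ]
[-0.22654615  0.08403784  0.045     ]
[-0.08905616 -0.10718897  0.045     ]
[-0.03328637 -0.06709117  0.045     ]
```

View pics/top1.png

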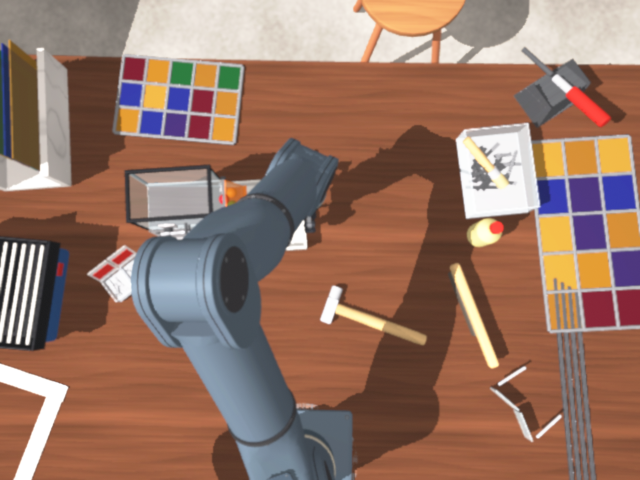

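The arm hides the tray from above; the hand force shows only sliding friction so far. I'll push a few mm more to feel the stop.

servo_tool([
  {"offset": [0.1,0,0],"yaw": 0},
  {"offset": [0.2,0,0],"yaw": 0},
  {"offset": [0.3,0,0],"yaw": 0},
])

```text
clock: 6.7
tcp_pos: [0.5997, -0.0007, 0.0324]
ee_rot: [0.001, 0.675, 0.738, -0.001]
force: [0.5, -10.0, -0.5]
grip_width: 1.001
grasp_force: 5.5
```

```bash
python3 -c "
from h import *
goto([-.211,0,.032]); p,d=grab('scene','scene2')
cv2.imwrite('pics/c2.png',cv2.resize(p[180:360,270:530],None,fx=3,fy=3,interpolation=cv2.INTER_CUBIC)[:,:,::-1])"
```

```text
t 6.7 tcp [ 0.59968428 -0.0007345   0.03244619] hop [-0.2089536  -0.00080064  0.03244619] F [  0.46568706 -10.03965215  -0.47037976] offset cm [-0.2  -0.08  0.05] yaw 0.002436432143445133
```

View pics/c2.png

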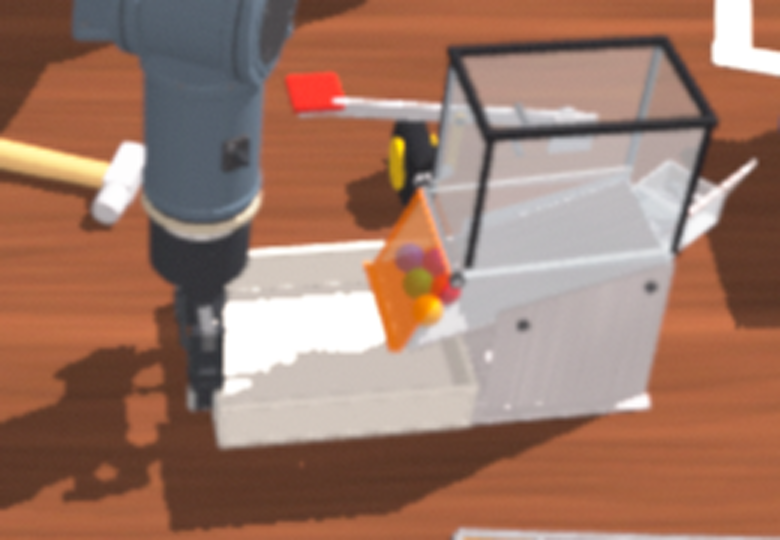

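10 N of reaction: the tray is home, front against the foot, hopper and lid undisturbed. Back off, rise, close the fingers.

servo_tool([
  {"offset": [-1,0,0],"yaw": 0},
  {"offset": [-3,0,0],"yaw": 0},
  {"offset": [-4,0,0],"yaw": 0},
  {"offset": [-4,0,-4],"yaw": 0},
  {"offset": [-4,0,-8.5],"yaw": 0},
  {"offset": [-4,0,-13],"yaw": 0},
  {"offset": [-4,0,-17.5],"yaw": 0},
  {"offset": [-4,0,-22],"yaw": 0},
  {"offset": [-4,0,-26],"yaw": 0},
  {"offset": [-4,0,-28],"yaw": 0},
  {"offset": [-4,0,-28],"yaw": 0},
])

```text
clock: 7.85
tcp_pos: [0.6043, -0.0385, 0.3156]
ee_rot: [0.002, 0.674, 0.739, 0.002]
force: [-0.1, 0.3, -1.0]
grip_width: 1.0
grasp_force: 0.0
```

servo_tool([
  {"offset": [0,0,0],"yaw": 0},
  {"offset": [0,0,0],"yaw": 0},
  {"offset": [0,0,0],"yaw": 0},
  {"offset": [0,0,0],"yaw": 0},
  {"offset": [0,0,0],"yaw": 0},
  {"offset": [0,0,0],"yaw": 0},
], grip=0, grip_force=20)

```text
clock: 8.45
tcp_pos: [0.6032, -0.0383, 0.312]
ee_rot: [-0.0, 0.674, 0.739, -0.0]
force: [0.0, 0.6, 0.2]
grip_width: 0.002
grasp_force: 0.0
```

```bash
python3 -c "
from h import *
goto([-.114,.086,.30]);p,d=grab('top','top2')
v,u=np.mgrid[155:260,200:365];uv=np.c_[u.ravel(),v.ravel()];X=dep('top',uv,d)
hsv=cv2.cvtColor(p,cv2.COLOR_RGB2HSV)
k=(abs(X[:,2]-.045)<.005)&(hsv[uv[:,1],uv[:,0],1]<60)
H=np.array([hop(x) for x in X[k]]);print(k.sum(),np.percentile(H,[2,98],axis=0).round(3))
"
```

```text
t 8.45 tcp [ 0.60317963 -0.03826506  0.31199952] hop [-0.24663813 -0.00101685  0.31199952] F [0.01957541 0.59480721 0.15018448] offset cm [13.3  -8.65  1.2 ] yaw 0.003795017420150204
152 [[-0.11  -0.068  0.041]
 [ 0.039  0.103  0.05 ]]
```

servo_tool([
  {"offset": [3,-2,0],"yaw": 0},
  {"offset": [6,-4,0],"yaw": 0},
  {"offset": [9,-6,0],"yaw": 0},
  {"offset": [12,-8,0],"yaw": 0},
  {"offset": [13.3,-8.6,0],"yaw": 0},
  {"offset": [13.3,-8.6,2],"yaw": 0},
  {"offset": [13.3,-8.6,4],"yaw": 0},
  {"offset": [13.3,-8.6,5.4],"yaw": 0},
  {"offset": [13.3,-8.6,5.4],"yaw": 0},
  {"offset": [13.3,-8.6,5.4],"yaw": 0},
])

```text
clock: 9.5
tcp_pos: [0.5057, 0.0862, 0.2587]
ee_rot: [0.0, 0.674, 0.738, -0.0]
force: [0.7, -0.6, 1.0]
grip_width: 0.003
grasp_force: 0.0
```

```bash
python3 -c "
from h import *
goto([-.114,.086,.246]);p,d=grab('scene','scene3')
cv2.imwrite('pics/c3.png',cv2.resize(p[130:340,290:530],None,fx=2.5,fy=2.5,interpolation=cv2.INTER_CUBIC)[:,:,::-1])"
```

```text
t 9.5 tcp [0.5056554  0.08623653 0.25867297] hop [-0.11414993  0.08528564  0.25867297] F [ 0.71852783 -0.60709879  0.97673534] offset cm [ 0.02 -0.07  1.27] yaw 0.0034939500124842038
```

View pics/c3.png

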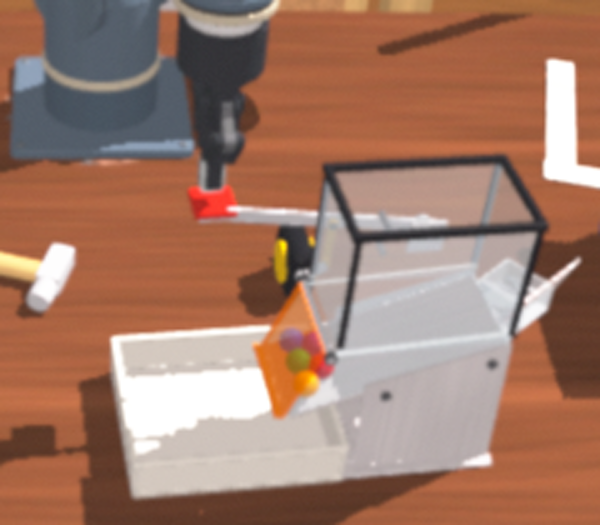

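The fingertips stand just above the middle of the red pad, and the tray is home. Press down.

servo_tool([
  {"offset": [0,0,0.6],"yaw": 0},
  {"offset": [0,0,1.2],"yaw": 0},
  {"offset": [0,0,1.8],"yaw": 0},
  {"offset": [0,0,2.4],"yaw": 0},
  {"offset": [0,0,3],"yaw": 0},
  {"offset": [0,0,3.6],"yaw": 0},
  {"offset": [0,0,4.2],"yaw": 0},
  {"offset": [0,0,4.8],"yaw": 0},
  {"offset": [0,0,5.3],"yaw": 0},
  {"offset": [0,0,5.8],"yaw": 0},
  {"offset": [0,0,6.2],"yaw": 0},
  {"offset": [0,0,6.4],"yaw": 0},
])

```text
clock: 10.75
tcp_pos: [0.5056, 0.0868, 0.194]
ee_rot: [-0.0, 0.674, 0.739, 0.0]
force: [1.6, -2.9, 4.9]
grip_width: -0.001
grasp_force: 2.8
```

servo_tool([
  {"offset": [0,0,0.1],"yaw": 0},
  {"offset": [0,0,0.2],"yaw": 0},
  {"offset": [0,0,0.2],"yaw": 0},
])

```text
clock: 11.05
tcp_pos: [0.5056, 0.087, 0.1923]
ee_rot: [-0.0, 0.674, 0.739, 0.0]
force: [1.8, -1.5, 5.6]
grip_width: -0.0
grasp_force: 2.8
```

servo_tool([
  {"offset": [0,0,0.1],"yaw": 0},
  {"offset": [0,0,0.2],"yaw": 0},
  {"offset": [0,0,0.2],"yaw": 0},
  {"offset": [0,0,0.2],"yaw": 0},
  {"offset": [0,0,0.2],"yaw": 0},
  {"offset": [0,0,0.2],"yaw": 0},
  {"offset": [0,0,0.2],"yaw": 0},
  {"offset": [0,0,0.2],"yaw": 0},
])

```text
clock: 11.85
tcp_pos: [0.5058, 0.087, 0.1913]
ee_rot: [-0.0, 0.674, 0.739, 0.001]
force: [-1.8, -1.2, 16.9]
grip_width: -0.0
grasp_force: 8.7
```

```bash
python3 -c "
from h import *
goto([-.114,.086,.246]);p,d=grab('scene','scene4')
cv2.imwrite('pics/c4.png',cv2.resize(p[130:340,290:530],None,fx=2.5,fy=2.5,interpolation=cv2.INTER_CUBIC)[:,:,::-1])"
```

```text
t 11.85 tcp [0.50576723 0.08701917 0.19130187] hop [-0.11338015  0.08510617  0.19130187] F [-1.79910223 -1.23537886 16.92885151] offset cm [-0.05 -0.08 -5.47] yaw 0.004283977664786498
```

View pics/c4.png

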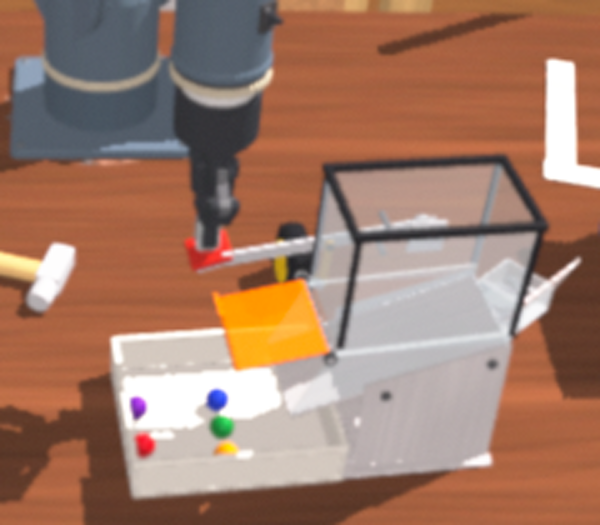

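On the stop at 17 N, lid fully up, all five nuggets (violet, red, blue, green, amber) in the tray. Hold a little, then ease up at 20 mm/s.

servo_tool([
  {"offset": [0,0,0],"yaw": 0},
  {"offset": [0,0,0],"yaw": 0},
  {"offset": [0,0,0],"yaw": 0},
  {"offset": [0,0,-0.2],"yaw": 0},
  {"offset": [0,0,-0.4],"yaw": 0},
  {"offset": [0,0,-0.6],"yaw": 0},
  {"offset": [0,0,-0.8],"yaw": 0},
  {"offset": [0,0,-1.0],"yaw": 0},
  {"offset": [0,0,-1.2],"yaw": 0},
  {"offset": [0,0,-1.4],"yaw": 0},
  {"offset": [0,0,-1.6],"yaw": 0},
  {"offset": [0,0,-1.8],"yaw": 0},
])

```text
clock: 13.1
tcp_pos: [0.5057, 0.086, 0.2085]
ee_rot: [0.0, 0.674, 0.738, -0.0]
force: [2.3, -5.2, 5.4]
grip_width: 0.001
grasp_force: 2.8
```

servo_tool([
  {"offset": [0,0,-0.2],"yaw": 0},
  {"offset": [0,0,-0.4],"yaw": 0},
  {"offset": [0,0,-0.6],"yaw": 0},
  {"offset": [0,0,-0.8],"yaw": 0},
  {"offset": [0,0,-1.0],"yaw": 0},
  {"offset": [0,0,-1.2],"yaw": 0},
  {"offset": [0,0,-1.4],"yaw": 0},
  {"offset": [0,0,-1.6],"yaw": 0},
  {"offset": [0,0,-1.8],"yaw": 0},
  {"offset": [0,0,-2.0],"yaw": 0},
  {"offset": [0,0,-2.2],"yaw": 0},
  {"offset": [0,0,-2.4],"yaw": 0},
])

```text
clock: 14.3
tcp_pos: [0.5054, 0.087, 0.2324]
ee_rot: [-0.0, 0.674, 0.739, 0.0]
force: [1.0, 1.2, 3.4]
grip_width: -0.001
grasp_force: 1.8
```

servo_tool([
  {"offset": [0,0,-0.2],"yaw": 0},
  {"offset": [0,0,-0.4],"yaw": 0},
  {"offset": [0,0,-0.6],"yaw": 0},
  {"offset": [0,0,-0.8],"yaw": 0},
  {"offset": [0,0,-1.0],"yaw": 0},
  {"offset": [0,0,-1.2],"yaw": 0},
  {"offset": [0,0,-1.4],"yaw": 0},
  {"offset": [0,0,-1.6],"yaw": 0},
  {"offset": [0,0,-1.8],"yaw": 0},
  {"offset": [0,0,-2.0],"yaw": 0},
  {"offset": [0,0,-2.2],"yaw": 0},
  {"offset": [0,0,-2.4],"yaw": 0},
])

```text
clock: 15.5
tcp_pos: [0.5055, 0.0863, 0.2564]
ee_rot: [0.0, 0.674, 0.739, -0.0]
force: [-0.1, -0.3, 0.5]
grip_width: 0.0
grasp_force: 0.0
```

Off the pad, no force. Move the hand up and away.

servo_tool([
  {"offset": [0,0,-1],"yaw": 0},
  {"offset": [0,0,-4],"yaw": 0},
  {"offset": [0,0,-8],"yaw": 0},
  {"offset": [0,0,-10],"yaw": 0},
  {"offset": [-4,0,-10],"yaw": 0},
  {"offset": [-8,0,-10],"yaw": 0},
  {"offset": [-12,0,-10],"yaw": 0},
  {"offset": [-16,0,-10],"yaw": 0},
  {"offset": [-20,0,-10],"yaw": 0},
  {"offset": [-22,0,-10],"yaw": 0},
  {"offset": [-22,0,-10],"yaw": 0},
])

```text
clock: 16.6
tcp_pos: [0.5249, -0.1365, 0.3572]
ee_rot: [0.001, 0.676, 0.737, -0.0]
force: [-0.1, 0.9, 0.2]
grip_width: 0.001
grasp_force: 0.0
```

```bash
python3 -c "
from h import *
p,d=grab('scene','scene5')
cv2.imwrite('pics/c5.png',cv2.resize(p[130:340,290:530],None,fx=2.5,fy=2.5,interpolation=cv2.INTER_CUBIC)[:,:,::-1])"
```

```text
(no output)
```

View pics/c5.png

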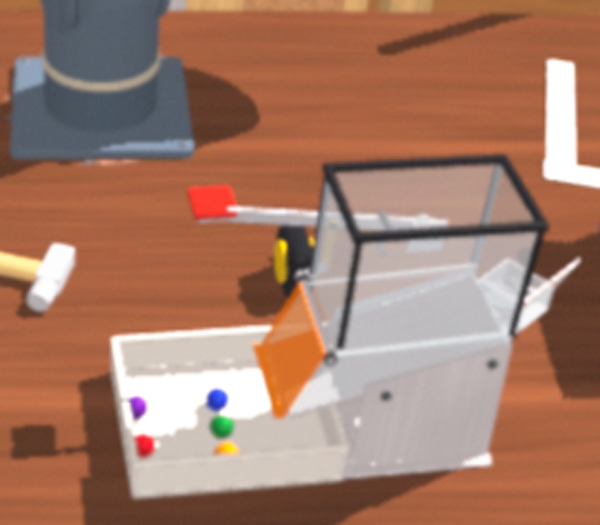

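Lid shut, lever up, five nuggets in the tray at home, hand clear.

```bash
python3 -c "
from station import env
print(env.hand_in())"
```

```text
the job is handed in; nothing more can be done
None
```

The job is handed in at about 17 s on the robot's clock: the tray is home against the foot, all five nuggets are in it, the lid was eased shut at about 20 mm/s at the pad, and the hand is clear; the hand-in returned no verdict.

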